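# Set up the rivet-setting board

### The job

Set up the rivet-setting board: put the square steel block flat in the middle of the square black rubber pad with its sides parallel to the pad's, and the round steel anvil disc centred on top of the block; stand the maul on its head, handle up, in the middle of the round cork pad. Stand the large tin on the wooden board half-way between the two pads, and put the small tin centred on its lid. Let go of everything, and leave the glue bottle and the stylus where they are.

Things in the scene. Friction and masses are not known exactly. Their poses are not given: they have to be found in the camera images.
- block_mid (a point): Square bench block of bright bare steel, 60 x 60 x 20 mm high, about 0.56 kg. The point is its centre, 10 mm above its underside; x and y run square to its sides, z up.
- disc_mid (a point): Round rivet anvil: a solid disc of dark steel, 36 mm in diameter, 14 mm high, with a shiny spot in the middle of its top; the smallest of the things. The point is its centre, 7 mm above its underside; z up.
- maul_mid (a point): Stamping maul standing on its head, handle up, 150 mm tall: below, a white plastic cylinder 52 mm in diameter and 65 mm high; above it, a straight wooden handle 26 mm in diameter, 85 mm long. The point is half-way up on its axis, 75 mm above its underside (10 mm above the top of the head); z up along the handle.
- tin_mid (a point): Large round closed aluminium tin, 58 mm in diameter, 45 mm high, flat lid. The point is its centre, 22.5 mm above its underside; z up.
- small_tin_mid (a point): Small round closed aluminium tin, 44 mm in diameter, 26 mm high, flat lid. The point is its centre, 13 mm above its underside; z up.
- board: Fixed flat board of light wood lying on the bench, 100 mm (its x) x 380 mm (its y) x 12 mm thick. Origin at the centre of its underside, so its top is 12 mm above it. It carries the two pads, centred 130 mm to either side of its middle along its y; which pad is at which end varies; half-way between them is the middle of the board.
- cork_pad: Round cork pad, 80 mm in diameter, 5 mm thick, fixed on the board. Origin at the centre of its underside; its top is 5 mm above that.
- rubber_pad: Square black rubber pad, 80 x 80 x 5 mm thick, fixed on the board, sides parallel to the board's. Origin at the centre of its underside; its top is 5 mm above that; x and y square to its sides.
- glue: Bystander: loose upright glue bottle, 54 mm in diameter, 125 mm tall, to the robot's left of the board. Origin at the centre of its underside.
- stylus: Bystander: loose thin metal stylus, 126 mm long, 9 mm thick, lying on the bench to the robot's right of the board. Origin under its middle; x along it.
Things that resemble listed ones, but are neither listed nor needed, are in the scene too. Leave any blue or turquoise look-alike of the part that bears block_mid alone. Leave any red look-alike of the part that bears tin_mid alone.

How it is judged:
At the end, for the whole second after the job is handed in: Upright, at rest: block within 12 mm of the rubber pad's centre, parallel within 0.2 rad; disc within 10 mm of the block's centre; maul within 12 mm of the cork pad's; large tin within 15 mm of the board's middle; small tin within 10 mm of its centre. Heights within 4 mm; bystanders within 20 mm (horizontal distance between block_mid and rubber_pad below 0.012 m and z of block_mid in the frame of rubber_pad between 0.011 and 0.019 m and angle between each of block_mid, disc_mid, maul_mid, tin_mid, small_tin_mid's own z axis and vertical below 0.1 rad and (angle between the x axis of block_mid and the x axis of rubber_pad, either way round below 0.2 rad or angle between the x axis of block_mid and the y axis of rubber_pad, either way round below 0.2 rad) and horizontal distance between disc_mid and block_mid below 0.01 m and z of disc_mid in the frame of block_mid between 0.013 and 0.021 m and horizontal distance between maul_mid and cork_pad below 0.012 m and z of maul_mid in the frame of cork_pad between 0.076 and 0.084 m and horizontal distance between tin_mid and board below 0.015 m and z of tin_mid in the frame of board between 0.0305 and 0.0385 m and horizontal distance between small_tin_mid and tin_mid below 0.01 m and z of small_tin_mid in the frame of tin_mid between 0.0315 and 0.0395 m and linear speed of each of block, disc, maul, tin, small_tin below 0.01 m/s and angular speed of each of block, disc, maul, tin, small_tin below 0.1 rad/s and distance of each of glue, stylus from where it was at the start of the episode below 0.02 m); the robot touches nothing.
It fails at once if the glue bottle is moved by more than 20 mm or tipped (distance of glue from where it was at the start of the episode above 0.02 m or angle between glue's own z axis and vertical above 0.3 rad).
It fails at once if the stylus is moved by more than 20 mm (distance of stylus from where it was at the start of the episode above 0.02 m).
It also fails if it takes over 122 s, if anything falls off the work surface, if the arm or the gripper's body presses on something with over 40 N, if the wrist force passes 120 N, or if a joint passes its speed limit or range.

### The arm

A 6-joint arm with a two-finger parallel gripper is mounted at the origin on the work surface. World frame = base frame: x ahead of the robot, y to its left, z up, the work surface at z = 0. Lengths are in m, angles in rad, forces in N, time in s.
With the tool pointing down it reaches from about 0.325 to 0.775 m from the base axis. Payload 5.5 kg.
Tool frame: the origin (TCP) lies between the finger pads; the fingertips stand 8 mm ahead of it and the grasp point (between the pads) lies 11 mm behind it (tcp_to_tips is the distance from the TCP to the fingertips, in m); z points along the fingers, y is the direction in which the jaws open and shut (so a half turn about z gives the same grasp; the last joint's range is limited). The gripper opens to 88 mm and grips with 3 to 60 N. Pads are 20 mm wide; open, the fingers measure 115 mm over their backs; the gripper's body (75 mm by 178 mm) begins 61 mm behind the grasp point.
Start: joints at [1.167, 0.091, 1.231, -0, 1.82, -0.057], TCP at [0.204, 0.564, 0.231] pointing down, gripper open.
Joint ranges: [-2.87, 2.87], [-0.86, 2.18], [0.17, 2.46], [-1.51, 4.65], [0.06, 2.69], [-2.65, 2.65]. Speed limits (rad/s): [2.57, 2.57, 3.01, 3.14, 3.14, 3.14].

### API

Orientations are given as a unit quaternion [w, x, y, z].
In Python, from bench import * gives the robot as it stands. Calls block until the motion is done:
- move_to(position, orientation): joint-space move of the TCP to a pose.
- move_l(position, speed=0.15, orientation=None): straight line of the TCP; orientation=None keeps the orientation; speed is the mean speed in m/s.
- movej(angles): joint-space move.
- gripper_open() and close(): open the fingers fully, or close them until they stop; the grip force is fixed at half the most.
- hold(seconds).
- inverse_kinematics(position, orientation): joint angles nearest the present ones, or None.
- state(): the state.
- get_image(name): name is "scene" or "top" or "wrist"; returns a dict with "frame" (384x512x3 uint8, blue, green, red), "depth" (384x512 float32, m along the optical axis (not along the pixel's ray), 0 where there is no reading), "camera_matrix" (3x3 intrinsics, pixels), "view" (4x4, takes a point from world to camera coordinates). Camera axes: x right, y up, looking along -z (the intrinsics and any distortion apply to the point x, -y, -z); pixel columns grow to the right and rows downward; lengths in m; the calibration is good to about 2 mm. A picture is of the moment at which its call begins.
A pose or a line that the arm cannot do raises IKError and nothing moves.
- job_done(): hands the job in, once; it reports no verdict.
The state is a dict: "time": time; "joint_pos": joint angles; "dq": joint speeds; "joint_torque": joint torques, N m; "ee_pos": TCP position; "ee_rot": TCP orientation; "ft_force": force on the tool from outside, world axes, zero at the start; "moment": the same for the moment, N m; "finger_gap": finger opening in m.
Only numpy, scipy, OpenCV 4.12 (cv2) and the standard library are available. Lean on these libraries where they do the work, as an engineer would, in place of code of your own. Each camera call takes 0.05 s, during which the arm holds its last target.

## Working session

There is one attempt and no reset: what is moved stays moved. The work goes in short steps, each a Python script; the robot and the scene stay as the last script left them, time stands still between calls to the robot, and variables do not carry over. Pictures are saved under pics/ and viewed, and the job is handed in when it is done.

```bash
ls; mkdir -p pics; cat > h.py <<'E'
from bench import *
import numpy as np, cv2
def grab(name,tag):
    im=get_image(name); cv2.imwrite(f'pics/{tag}.png',im['frame']); np.savez(f'pics/{tag}.npz',**{k:im[k] for k in('frame','depth','camera_matrix','view')}); return im
def load(tag): return np.load(f'pics/{tag}.npz')
def pt(im,u,v,d=None):
    K=im['camera_matrix'];
    if d is None: d=float(np.median(im['depth'][int(v)-1:int(v)+2,int(u)-1:int(u)+2]))
    p=np.array([(u-K[0,2])/K[0,0]*d,-(v-K[1,2])/K[1,1]*d,-d,1])
    return (np.linalg.inv(im['view'])@p)[:3]
def ptz(im,u,v,z):
    a=pt(im,u,v,1.0); c=np.linalg.inv(im['view'])[:3,3]
    return c+(a-c)*(z-c[2])/(a[2]-c[2])
E
python3 - <<'E'
from h import *
for n in('scene','top','wrist'):
    im=grab(n,n+'0'); print(n,im['camera_matrix'].round(1).tolist(),np.linalg.inv(im['view']).round(3).tolist())
    cv2.imwrite(f'pics/{n}0b.png',cv2.resize(im['frame'],(800,600),interpolation=cv2.INTER_CUBIC))
s=state();print({k:np.round(v,3).tolist() for k,v in s.items()})
E
```

```text
pics
scene [[366.7, 0.0, 252.7], [0.0, 366.7, 189.7], [0.0, 0.0, 1.0]] [[0.728, -0.356, 0.586, 1.08], [0.685, 0.408, -0.604, -0.572], [-0.024, 0.841, 0.541, 0.57], [0.0, 0.0, 0.0, 1.0]]
top [[415.4, 0.0, 262.3], [0.0, 415.4, 186.4], [0.0, 0.0, 1.0]] [[-0.029, 0.992, -0.12, 0.385], [-1.0, -0.027, 0.014, 0.005], [0.01, 0.12, 0.993, 1.389], [0.0, 0.0, 0.0, 1.0]]
wrist [[299.4, 0.0, 257.1], [0.0, 299.4, 194.0], [0.0, 0.0, 1.0]] [[0.339, -0.901, -0.272, 0.128], [0.941, 0.324, 0.099, 0.591], [-0.001, -0.29, 0.957, 0.382], [0.0, 0.0, 0.0, 1.0]]
{'time': 0.15, 'joint_pos': [1.167, 0.092, 1.232, 0.0, 1.82, -0.057], 'dq': [-0.001, -0.002, -0.004, -0.0, 0.001, -0.001], 'joint_torque': [0.001, -44.704, -40.691, 0.07, 0.027, -0.0], 'ee_pos': [0.204, 0.564, 0.23], 'ee_rot': [-0.0, 0.173, 0.985, -0.001], 'ft_force': [0.353, 0.251, 0.275], 'moment': [-0.022, 0.017, 0.046], 'finger_gap': 0.088}
```

View pics/scene0b.png

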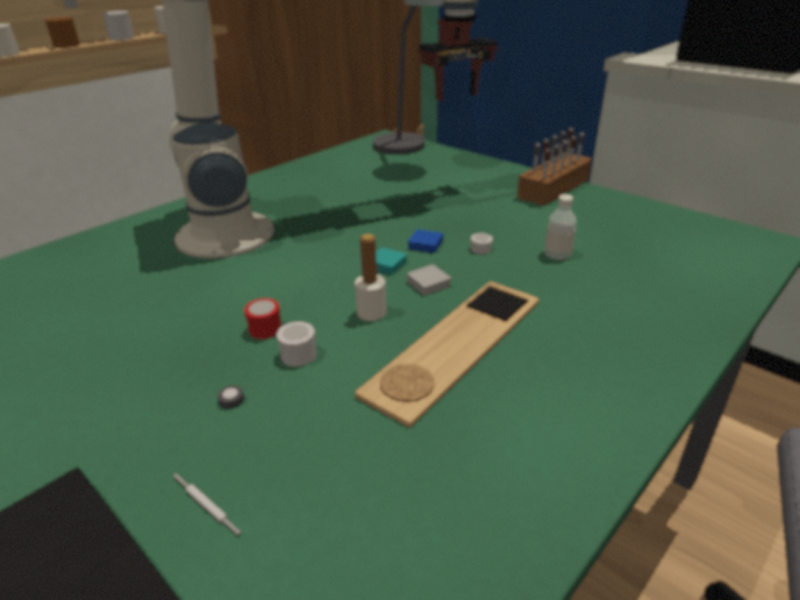

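View pics/top0b.png

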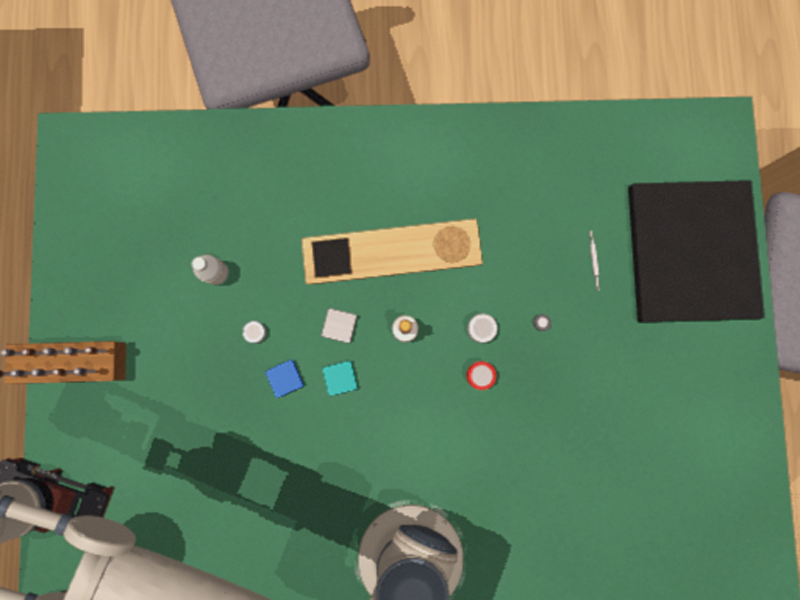

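View pics/wrist0b.png

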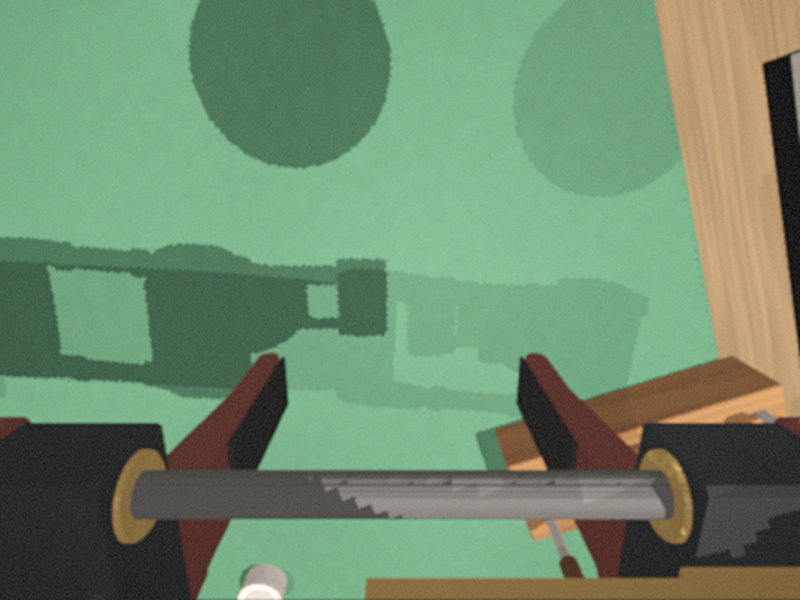

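Top view (pixels in top0b.png):
- **Block candidates:** grey (340,325), blue (284,379), turquoise (340,378). I choose the grey one.
- **Large tin candidates:** bare (482,328), red-rimmed (481,375). I choose the bare one.
- **Other things:** small tin (254,332), disc (542,322), maul (405,327).
- **Places:** the rubber pad is at (332,257) and the cork pad at (452,244).

Next, a close crop to check these choices.

```bash
python3 - <<'E'
from h import *
t=load('top0')['frame']
cv2.imwrite('pics/topc1.png',cv2.resize(t[130:260,150:360],None,fx=3.8,fy=3.8,interpolation=cv2.INTER_CUBIC))
s=load('scene0')['frame']
cv2.imwrite('pics/scc1.png',cv2.resize(s[120:280,130:370],None,fx=3.3,fy=3.3,interpolation=cv2.INTER_CUBIC))
E
```

```text
(no output)
```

View pics/topc1.png

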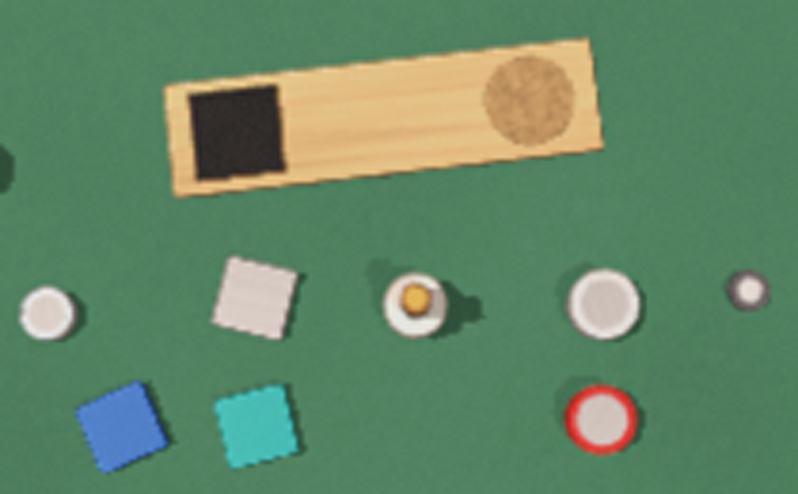

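View pics/scc1.png

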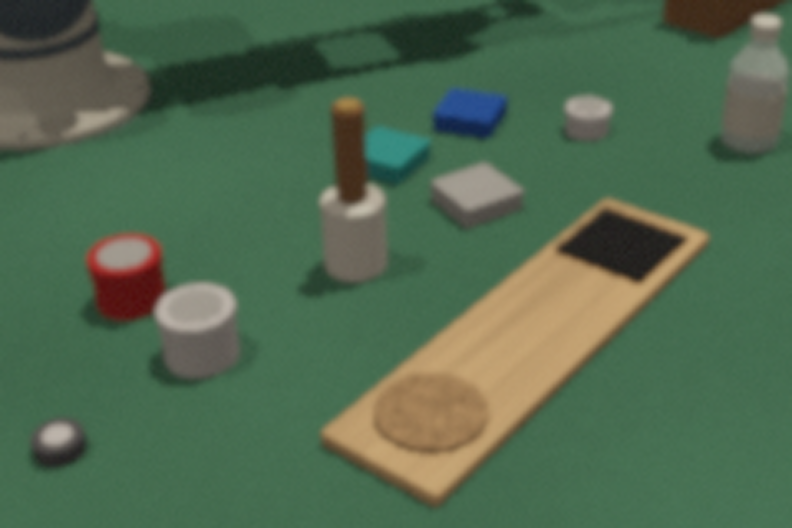

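The close crop confirms it: the bare grey block is at (256,297), the bare-aluminium tin at (604,304), and the look-alikes are clearly coloured. Next I triangulate from the two views.

```bash
python3 - <<'E'
from h import *
T,S=load('top0'),load('scene0')
def ray(im,u,v):
    c=np.linalg.inv(im['view'])[:3,3]; d=pt(im,u,v,1.)-c; return c,d/np.linalg.norm(d)
F=dict(block=((255.7,297),(477,187)),disc=((749,290),(58,434)),tin=((604,304),(197,306)),small=((48,314),(588,104)),maul=((416,299),(348,106)),
 rub=((237.5,133.7),(622,245)),cork=((530,100),(431,411)),red=((602,420),(125,254)))
for k,(a,b) in F.items():
    a=np.array(a); a=(a+.5)/3.8-.5+[150,130]; b=np.array(b); b=(b+.5)/3.3-.5+[130,120]
    c1,d1=ray(T,*a); c2,d2=ray(S,*b)
    M=np.stack([d1,-d2],1); q=np.linalg.lstsq(M,c2-c1,rcond=None)[0]
    p1,p2=c1+q[0]*d1,c2+q[1]*d2
    print(k,a.round(1),'tri',((p1+p2)/2).round(4),'gap',np.linalg.norm(p1-p2).round(4),'dT',pt(T,*a).round(4),'dS',pt(S,*b).round(4))
def tw(u,v,z): 
    a=(np.array([u,v])+.5)/3.8-.5+[150,130]; return ptz(T,*a,z)
cs=[tw(*c,.02) for c in((231,257),(299,270),(281,339),(212,322))]
for i in range(4): e=cs[(i+1)%4]-cs[i]; print('blk',np.degrees(np.arctan2(e[1],e[0])).round(1),np.linalg.norm(e).round(4))
cs=[tw(*c,.012) for c in((164,86),(589,39),(603,150),(175,196))]
print(np.mean(cs,0))
for i in range(4): e=cs[(i+1)%4]-cs[i]; print('brd',np.degrees(np.arctan2(e[1],e[0])).round(1),np.linalg.norm(e).round(4))
E
```

```text
block [216.9 207.8] tri [0.4823 0.137  0.0192] gap 0.0005 dT [0.4823 0.1369 0.021 ] dS [0.4843 0.1342 0.0212]
disc [346.7 205.9] tri [ 0.4765 -0.2936  0.0151] gap 0.0014 dT [ 0.4769 -0.2932  0.0142] dS [ 0.4756 -0.294   0.0148]
tin [308.6 209.6] tri [ 0.4663 -0.1621  0.0452] gap 0.0003 dT [ 0.4663 -0.1618  0.0463] dS [ 0.4658 -0.162   0.0449]
small [162.3 212.3] tri [0.4724 0.3147 0.0299] gap 0.0008 dT [0.4723 0.3154 0.0258] dS [0.4681 0.3216 0.0259]
maul [259.1 208.3] tri [ 0.4682 -0.0013  0.1481] gap 0.0001 dT [ 0.4681 -0.0013  0.1499] dS [ 0.4708 -0.0037  0.1499]
rub [212.1 164.8] tri [0.6275 0.1514 0.0133] gap 0.0002 dT [0.6268 0.151  0.0177] dS [0.6298 0.1476 0.0162]
cork [289.1 155.9] tri [ 0.6501 -0.1081  0.0154] gap 0.0012 dT [ 0.6502 -0.1075  0.0172] dS [ 0.6512 -0.1102  0.0173]
red [308.1 240.2] tri [ 0.3683 -0.1562  0.0451] gap 0.0001 dT [ 0.3684 -0.1561  0.0453] dS [ 0.3677 -0.1559  0.0447]
blk -102.4 0.0603
blk 164.3 0.0617
blk 74.6 0.0616
blk -17.1 0.0586
[0.63897514 0.0224421  0.012     ]
brd -85.1 0.3801
brd -175.3 0.1008
brd 94.6 0.3794
brd 5.1 0.099
```

```bash
cat >> h.py <<'E'
from scipy.spatial.transform import Rotation as R
def quat(a):
    a=np.radians(a); y=np.array([np.cos(a),np.sin(a),0]); z=np.array([0,0,-1.]); x=np.cross(y,z)
    q=R.from_matrix(np.stack([x,y,z],1)).as_quat(); return [float(q[3]),*map(float,q[:3])]
def q2(p,a):
    # either half turn, whichever needs less joint travel
    j=np.array(state()['joint_pos']); c=[]
    for b in(a,a+180):
        s=inverse_kinematics(p,quat(b))
        if s is not None: c.append((np.abs(np.array(s)-j).max(),b))
    return quat(min(c)[1])
def rep(m):
    s=state(); print(m,'t',round(s['time'],2),'p',np.round(s['ee_pos'],4),'gap',round(s['finger_gap'],4),'F',np.round(s['ft_force'],1))
def pick(x,y,z,a,up=0.2,pre=0.09):
    move_to([x,y,up],q2([x,y,up],a)); rep('above')
    move_l([x,y,z+pre],.3); move_l([x,y,z],.12); rep('down'); close(); rep('closed')
    move_l([x,y,up],.25); rep('lifted')
def place(x,y,z,a,up=0.2,flip=True):
    q=q2([x,y,up],a)
    move_to([x,y,up],q); rep('over'); move_l([x,y,z+.03],.25); move_l([x,y,z],.06); rep('placed')
    gripper_open(); rep('open'); move_l([x,y,z+.05],.12); move_l([x,y,up],.3); rep('up')
MID=np.array([.6388,.0224]); RUB=np.array([.6277,.1517]); CORK=np.array([.6501,-.1075])
E
python3 - <<'E'
from h import *
pick(.4823,.1369,.012,75)
grab('wrist','w1'); 
E
```

```text
above t 2.0 p [0.4822 0.1377 0.2001] gap 0.0875 F [ 0.3  0.2 -0.3]
down t 3.38 p [0.4831 0.1371 0.0132] gap 0.0879 F [-1.  -1.1  0.6]
closed t 3.92 p [0.4825 0.137  0.0123] gap 0.0598 F [-0.4 -0.7  1.8]
lifted t 4.83 p [0.4815 0.1367 0.1974] gap 0.06 F [-0.2  0.3 -5.7]
```

View pics/w1.png

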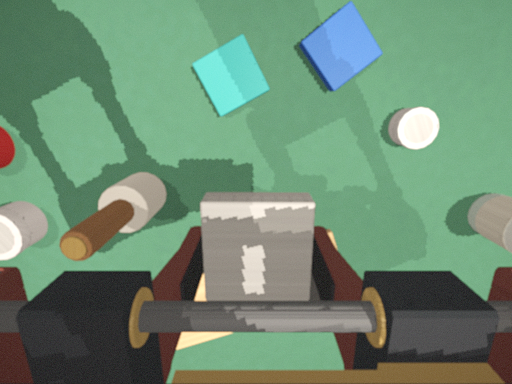

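The wrist view shows the block held squarely between the fingers at (257,245). The finger gap is 60 mm and the weight matches. Now I place it and look again.

```bash
python3 - <<'E'
from h import *
place(*RUB,.030,95)
im=grab('wrist','w2'); grab('top','t2'); grab('scene','s2')
E
```

```text
over t 5.51 p [0.6272 0.1516 0.1971] gap 0.0601 F [ 0.1  0.2 -6.6]
placed t 6.87 p [0.6275 0.1517 0.0294] gap 0.0596 F [-0.1 -0.1 -5.7]
open t 7.5 p [0.6278 0.1517 0.0301] gap 0.0875 F [0.5 0.1 0.3]
up t 8.62 p [0.6277 0.1517 0.1998] gap 0.0874 F [ 0.7  0.8 -1.1]
```

View pics/w2.png

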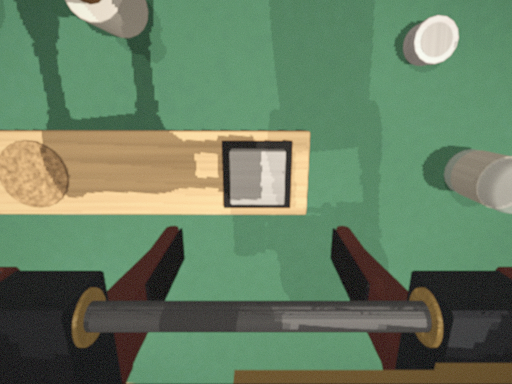

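The block lies inside the pad and parallel to it: block (229–285, 149–206), pad (222–292, 141–208). I compute the offset with parallax taken into account.

```bash
python3 - <<'E'
from h import *
im=load('w2'); print(im['camera_matrix'].round(1)[0],np.linalg.inv(im['view'])[:3,3])
f=im['frame'][120:230,200:330]
cv2.imwrite('pics/w2c.png',cv2.resize(f,None,fx=5,fy=5,interpolation=cv2.INTER_CUBIC))
t=load('t2')
cv2.imwrite('pics/t2c.png',cv2.resize(t['frame'][140:190,180:250],None,fx=8,fy=8,interpolation=cv2.INTER_CUBIC))
E
```

```text
[299.4   0.  257.1] [0.54766151 0.14495006 0.35223834]
```

View pics/w2c.png

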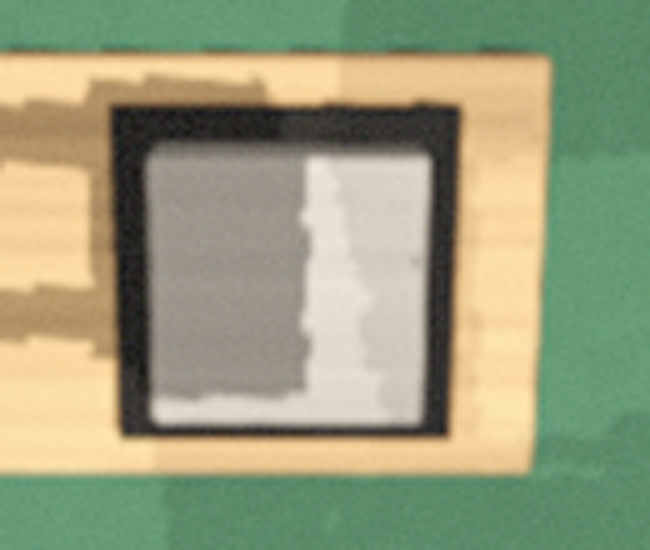

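View pics/t2c.png

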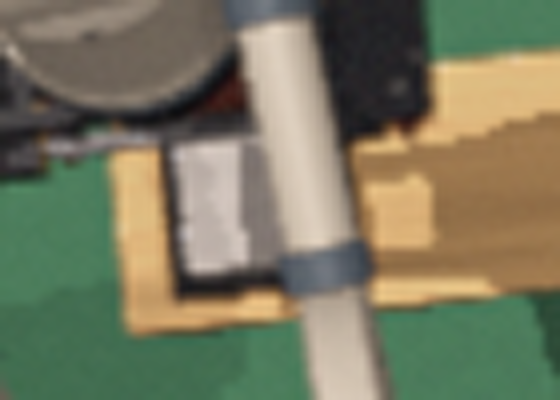

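```bash
python3 - <<'E'
from h import *
im=load('w2')
def c(pts,z):
    P=[ptz(im,(u+.5)/5-.5+200,(v+.5)/5-.5+120,z)[:2] for u,v in pts]; P=np.array(P)
    e=P[1]-P[0]; print(P.mean(0).round(4),[np.linalg.norm(P[(i+1)%4]-P[i]).round(4) for i in range(4)],np.degrees(np.arctan2(e[1],e[0])).round(1))
c([(147,152),(433,152),(424,425),(152,425)],.037)
c([(111,106),(460,106),(449,435),(121,435)],.017)
E
```

```text
[0.6247 0.1522] [np.float64(0.0602), np.float64(0.0607), np.float64(0.0605), np.float64(0.0607)] 95.0
[0.6259 0.1514] [np.float64(0.0775), np.float64(0.0773), np.float64(0.0777), np.float64(0.0773)] 95.0
```

The block sits within 1.5 mm of the pad centre and is parallel to it. Next: the disc, then the tin.

```bash
python3 - <<'E'
from h import *
pick(.4766,-.2934,.0115,90); grab('wrist','w3')
assert .033<state()['finger_gap']<.039
place(.6265,.152,.0495,95); grab('wrist','w4')
a,b=load('w3')['frame'],load('w4')['frame']
cv2.imwrite('pics/w34.png',cv2.resize(np.vstack([a[150:],b[100:]]),(512,518)))
E
```

```text
above t 10.48 p [ 0.4772 -0.2926  0.2   ] gap 0.0873 F [ 0.2 -0.   0.3]
down t 11.86 p [ 0.4772 -0.2939  0.0128] gap 0.0879 F [-0.1 -0.3  1.4]
closed t 12.72 p [ 0.4766 -0.2934  0.0115] gap 0.0349 F [ 0.  -0.6 -0.4]
lifted t 13.62 p [ 0.4761 -0.2931  0.198 ] gap 0.0353 F [ 0.4  0.1 -2.1]
over t 15.39 p [0.6267 0.1507 0.2001] gap 0.0351 F [ 0.6  0.3 -1.5]
placed t 16.68 p [0.6263 0.152  0.0492] gap 0.035 F [-0.6 -0.1 -1.5]
open t 17.62 p [0.6265 0.152  0.0495] gap 0.0876 F [-0.5  0.5  0.8]
up t 18.67 p [0.6267 0.152  0.2004] gap 0.0872 F [-0.3 -0.1 -0.9]
```

View pics/w34.png

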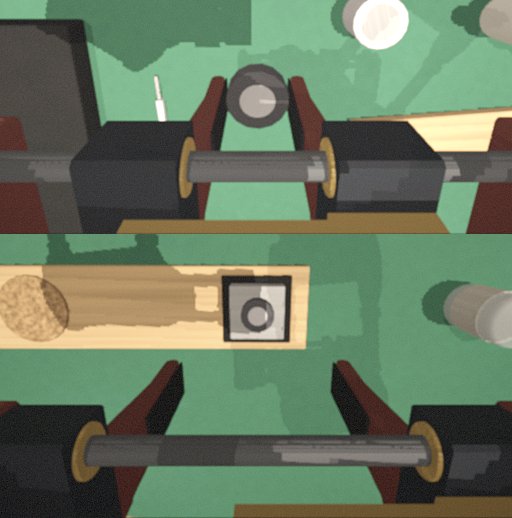

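The upper view shows the disc gripped at (258,96). In the lower one it sits on the block, spot at about (257,181) in the w4 frame. I measure the offset in a crop.

```bash
python3 - <<'E'
from h import *
f=load('w4')['frame'][130:220,215:300]
cv2.imwrite('pics/w4c.png',cv2.resize(f,None,fx=6,fy=6,interpolation=cv2.INTER_CUBIC))
E
```

```text
(no output)
```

View pics/w4c.png

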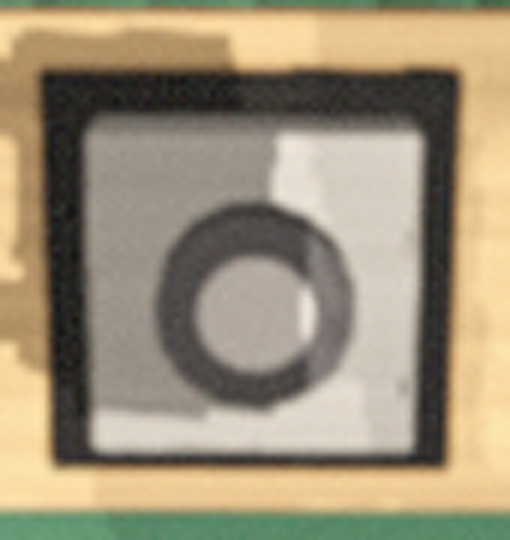

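```bash
python3 - <<'E'
from h import *
im=load('w4')
g=lambda u,v,z:ptz(im,(u+.5)/6-.5+215,(v+.5)/6-.5+130,z).round(4)
print('disc',g(254,314,.051))
P=np.array([g(*p,.037) for p in((82,124),(424,124),(416,456),(90,456))]);print('block',P.mean(0))
pick(.4662,-.1619,.022,90); grab('wrist','w5')
assert .055<state()['finger_gap']<.061
place(MID[0]-.001,MID[1],.035,95); grab('wrist','w6')
a,b=load('w5')['frame'],load('w6')['frame']
cv2.imwrite('pics/w56.png',np.vstack([a[150:],b[100:]]))
E
```

```text
disc [0.6247 0.1521 0.051 ]
block [0.624775 0.151925 0.037   ]
above t 20.04 p [ 0.4666 -0.1613  0.1998] gap 0.0881 F [-0.7  0.6  0.5]
down t 21.38 p [ 0.4669 -0.1622  0.0232] gap 0.0878 F [0.1 0.  1.3]
closed t 21.96 p [ 0.4664 -0.1621  0.0223] gap 0.0575 F [ 0.6 -1.1  2.1]
lifted t 22.82 p [ 0.4656 -0.1616  0.1979] gap 0.0576 F [-0.7 -0.1 -2.8]
over t 23.86 p [0.6373 0.0214 0.1998] gap 0.0574 F [ 0.6  0.1 -1.9]
placed t 25.2 p [0.6376 0.0225 0.0344] gap 0.0577 F [ 0.9 -0.2 -1.2]
open t 25.86 p [0.6378 0.0224 0.0351] gap 0.0878 F [-0.9  0.6 -0.3]
up t 26.96 p [0.6379 0.0224 0.1999] gap 0.0878 F [ 0.8  0.1 -0.9]
```

View pics/w56.png

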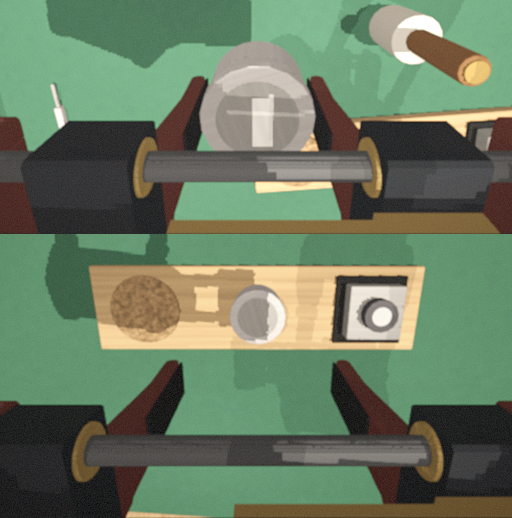

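The disc is 0.2 mm off the block centre. The tin stands on the board, lid at about (258,316) in the lower picture. Next is the small tin.

```bash
python3 - <<'E'
from h import *
im=load('w6'); print('lid',ptz(im,258,181,.057).round(4),'d',pt(im,258,181).round(4)); 
P=np.array([ptz(im,*p,.012)[:2] for p in((89,132),(425,132),(412,215),(103,215))]);print('board',P.mean(0).round(4))
pick(.4722,.3152,.013,90); grab('wrist','w7')
assert .041<state()['finger_gap']<.047
place(MID[0]-.001,MID[1],.071,95,up=.22); grab('wrist','w8')
a,b=load('w7')['frame'],load('w8')['frame']
cv2.imwrite('pics/w78.png',np.vstack([a[150:],b[100:]]))
E
```

```text
lid [0.633  0.0233 0.057 ] d [0.6334 0.0233 0.0556]
board [0.6376 0.023 ]
above t 28.28 p [0.4727 0.3144 0.1995] gap 0.088 F [ 0.1 -0.3  0. ]
down t 29.66 p [0.4729 0.3156 0.0143] gap 0.0876 F [ 0.6  0.1 -0.3]
closed t 30.42 p [0.4722 0.3152 0.013 ] gap 0.0437 F [ 0.3 -0.1  0.7]
lifted t 31.32 p [0.4717 0.3149 0.1979] gap 0.0436 F [-0.8 -0.5 -1.3]
over t 32.64 p [0.6375 0.0236 0.2197] gap 0.0439 F [ 0.6  0.4 -1.1]
placed t 33.92 p [0.6377 0.0223 0.0707] gap 0.0433 F [ 0.   0.2 -0.9]
open t 34.75 p [0.6378 0.0224 0.071 ] gap 0.0877 F [-0.2  0.5  1. ]
up t 35.8 p [0.638  0.0224 0.2202] gap 0.0878 F [ 0.5  0.2 -1.3]
```

View pics/w78.png

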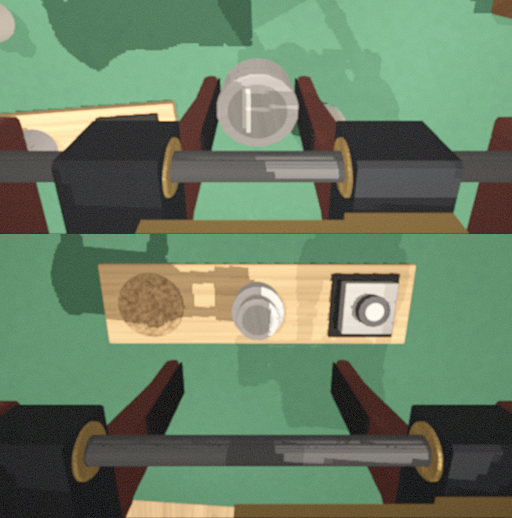

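The small tin stands on the large one, at about (258,312) in the lower picture. I'll quantify the stack after the maul.

```bash
python3 - <<'E'
from h import *
x,y=.4685,-.0015
move_to([x,y,.22],q2([x,y,.22],90)); move_l([x,y,.105],.12); rep('d'); close(); rep('c')
assert .022<state()['finger_gap']<.03
move_l([x,y,.23],.15); rep('l'); grab('wrist','w9')
x,y=.6495,-.1075
move_l([x,y,.23],.2,q2([x,y,.23],95)); rep('over'); grab('scene','s9')
a,b=load('w9')['frame'],load('s9')['frame']
cv2.imwrite('pics/w9s.png',np.vstack([a[100:],b[80:]]))
E
```

```text
d t 37.67 p [ 0.469  -0.0016  0.106 ] gap 0.088 F [-0.3 -0.2  0.4]
c t 38.65 p [ 0.4685 -0.0015  0.1049] gap 0.0255 F [ 1.   0.3 -0. ]
l t 39.63 p [ 0.4681 -0.0015  0.2287] gap 0.0253 F [ 0.6 -0.3 -3.8]
over t 40.88 p [ 0.6491 -0.1072  0.2299] gap 0.0257 F [-0.9 -0.1 -4.1]
```

View pics/w9s.png

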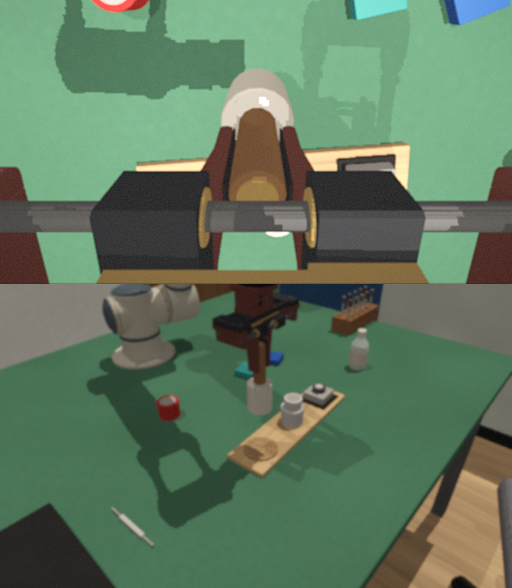

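The maul is held upright, handle in the fingers and head at about (258,215) in the upper picture. It is clear of the stack at (292,410). Now I place it.

```bash
python3 - <<'E'
from h import *
x,y=.6495,-.1075
move_l([x,y,.15],.2); move_l([x,y,.1225],.05); hold(.2); rep('placed'); gripper_open(); hold(.2); rep('open')
move_l([x,y,.25],.15); rep('up')
p=[.45,-.02,.30]; move_to(p,q2(p,90)); hold(.3)
for n in('wrist','scene'): im=grab(n,n[0]+'10')
p=[.35,.25,.30]; move_to(p,q2(p,90)); hold(.2); grab('top','t10'); grab('scene','s11'); rep('e')
a=load('t10')['frame'][125:255,130:400]; cv2.imwrite('pics/t10c.png',cv2.resize(a,(783,377),interpolation=cv2.INTER_CUBIC))
a=load('s11')['frame'][150:290,210:370]; cv2.imwrite('pics/s11c.png',cv2.resize(a,(640,560),interpolation=cv2.INTER_CUBIC))
E
```

```text
placed t 42.38 p [ 0.6495 -0.1075  0.1224] gap 0.0257 F [-0.2 -0.1 -3.3]
open t 43.64 p [ 0.6495 -0.1075  0.1225] gap 0.0878 F [-0.6  1.3  0.1]
up t 44.64 p [ 0.6492 -0.1074  0.2487] gap 0.0878 F [-0.6  0.2  0.2]
e t 47.34 p [0.3505 0.2494 0.2999] gap 0.0879 F [0.5 0.6 0.9]
```

View pics/t10c.png

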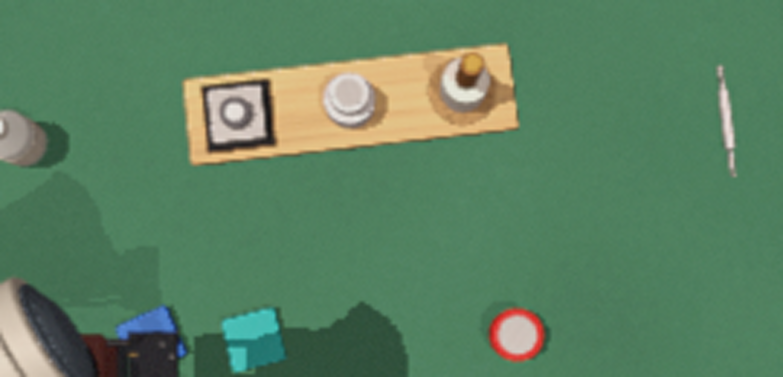

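View pics/s11c.png

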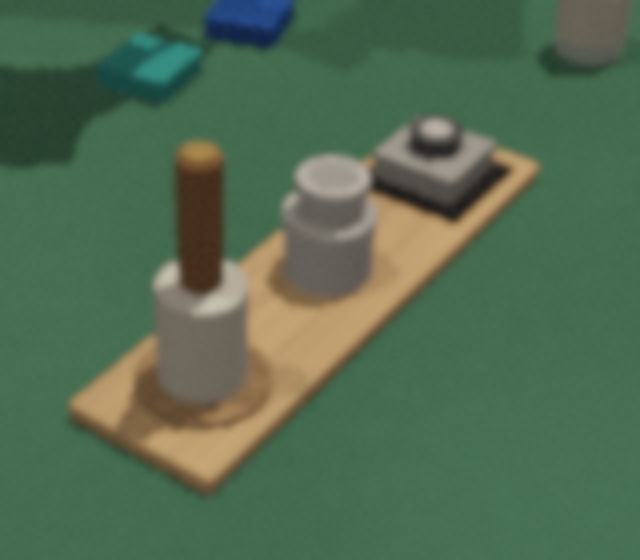

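View pics/w10.png

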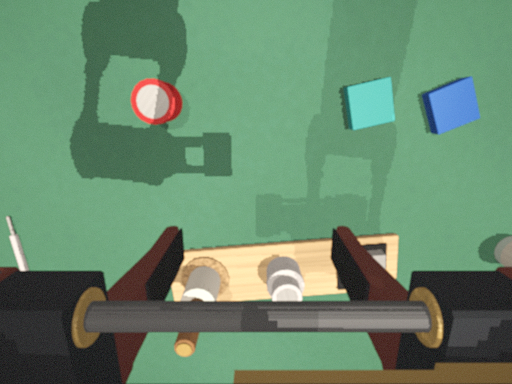

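Everything stands upright on the board: block and disc at (237,113), tins at (349,95), maul at (466,80) in the top crop. I measure the offsets in an enlarged crop.

```bash
python3 - <<'E'
from h import *
a=load('t10')['frame'][135:185,190:312]; cv2.imwrite('pics/t10d.png',cv2.resize(a,None,fx=6.5,fy=6.5,interpolation=cv2.INTER_CUBIC))
a=load('s11')['frame'][180:262,225:345]; cv2.imwrite('pics/s11d.png',cv2.resize(a,None,fx=6.5,fy=6.5,interpolation=cv2.INTER_CUBIC))
E
```

```text
(no output)
```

View pics/t10d.png

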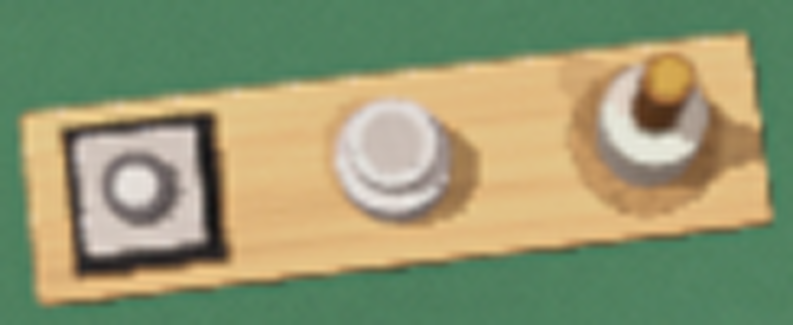

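View pics/s11d.png

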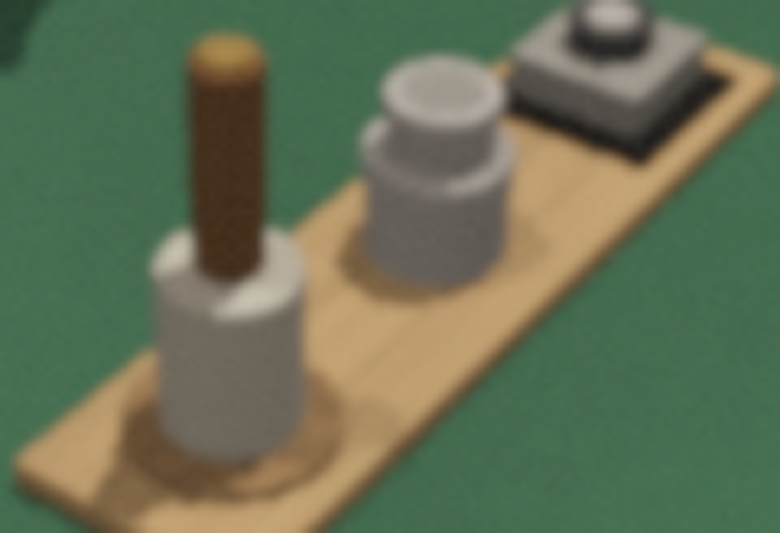

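```bash
cat > ov.py <<'E'
from h import *
def proj(im,P):
    V=im['view']; c=(V@np.c_[P,np.ones(len(P))].T)[:3].T; K=im['camera_matrix']
    return np.c_[K[0,0]*c[:,0]/-c[:,2]+K[0,2], K[1,1]*-c[:,1]/-c[:,2]+K[1,2]]
th=np.linspace(0,2*np.pi,90)
def circ(c,r,z): return np.c_[c[0]+r*np.cos(th),c[1]+r*np.sin(th),0*th+z]
O=[((.638,.0224),.029,.057),((.638,.0224),.029,.012),((.638,.0224),.022,.083),((.6495,-.1075),.013,.167),((.6495,-.1075),.026,.082),((.6495,-.1075),.026,.017),((.6265,.152),.018,.051),((.6501,-.1075),.04,.017)]
for tag,(y0,y1,x0,x1) in(('t10',(135,185,190,312)),('s11',(170,262,225,345))):
    im=load(tag); s=6.5; a=cv2.resize(im['frame'][y0:y1,x0:x1],None,fx=s,fy=s,interpolation=cv2.INTER_CUBIC)
    for i,(c,r,z) in enumerate(O):
        p=(proj(im,circ(c,r,z))-[x0,y0]+.5)*s-.5
        cv2.polylines(a,[p.round().astype(np.int32)],True,[(0,0,255),(255,0,0),(255,0,255)][i%3],1)
    cv2.imwrite(f'pics/{tag}ov.png',a)
E
python3 ov.py
```

```text
(no output)
```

View pics/t10ov.png

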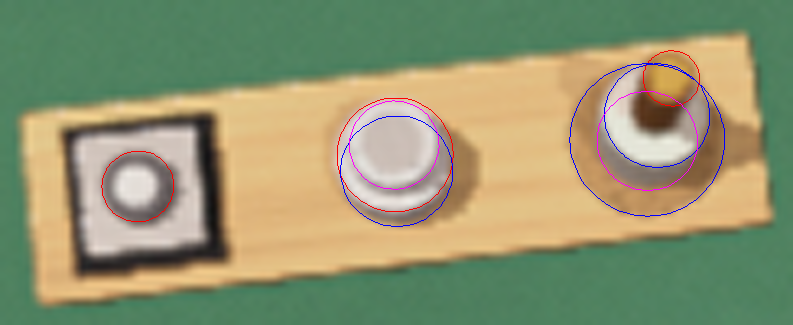

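View pics/s11ov.png

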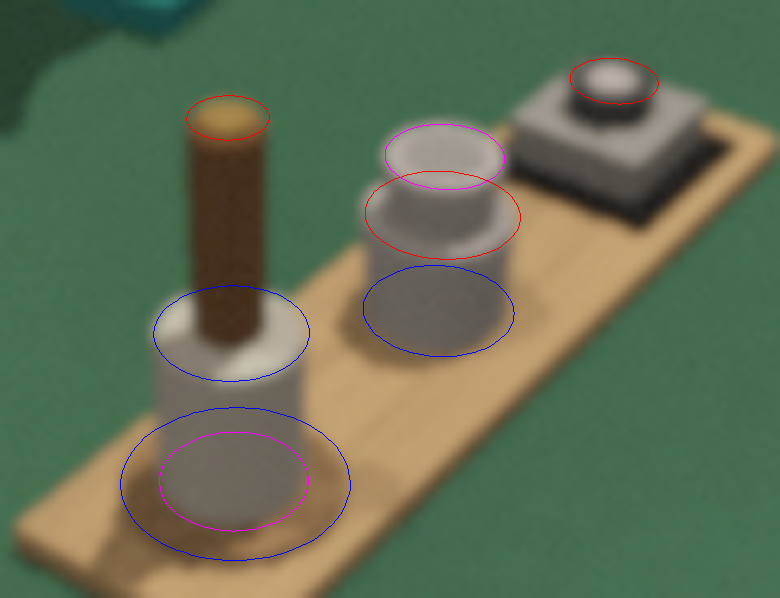

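All predicted outlines match within about 3 mm in both views, the arm is clear, and the bystanders were never approached. A quick before/after check of the bystanders, then I hand in.

```bash
python3 - <<'E'
from h import *
a,b=load('top0')['frame'],load('t10')['frame']
for n,(y0,y1,x0,x1) in dict(glue=(158,186,118,148),stylus=(143,190,370,392)).items():
    t=a[y0:y1,x0:x1]; r=cv2.matchTemplate(b[y0-8:y1+8,x0-8:x1+8],t,cv2.TM_CCOEFF_NORMED); _,m,_,l=cv2.minMaxLoc(r); print(n,'shift px',l[0]-8,l[1]-8,'score',round(m,3))
job_done(); rep('done')
E
```

```text
glue shift px 0 0 score 0.999
stylus shift px 0 0 score 0.999
the job is handed in; nothing more can be done
the job is handed in; nothing more can be done
```

The board is set up and handed in at about 47 s of the 122 s allowed. The order was block onto the rubber pad, disc onto the block, large tin to the middle, small tin on its lid, and maul onto the cork pad.

| Last check | Result | Allowed |
|---|---|---|
| Block from rubber pad centre | about 1.5 mm, parallel (both measured at 95.0°) | 12 mm, 0.2 rad |
| Disc from block centre | about 0.2 mm | 10 mm |
| Tins and maul against their planned outlines, top and scene views | agree to about 3 mm, upright | 10–15 mm |
| Glue bottle and stylus in the top view | 0 px shift | 20 mm |

- **Disagreement between views:** one wrist-camera reading put the large tin's lid about 4–5 mm off the board's middle. The top and scene views gave 3 mm or less; both are inside the 15 mm allowed.
- **No verdict:** the hand-in reported none, and the status call I made after it was refused, so I have no reading from after hand-in.

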